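Present a sample tube to the bench reader

ROBOT

A 6-joint arm with a two-finger parallel gripper is mounted at the origin on a cart in front of the work surface, level with it; the furniture and walls round the work are solid. World frame = base frame: x ahead of the robot, y to its left, z up, the work surface at z = 0. Lengths are in m, angles in rad, forces in N, time in s.
With the tool pointing down it reaches from about 0.425 to 0.95 m from the base axis. Payload 14.7 kg.
Tool frame: the origin (TCP) lies midway between the tips of the shut fingers; the grasp point (between the pads) lies 19 mm behind it (grip_point_offset is the distance from the TCP to the grasp point, in m); z points along the fingers, y is the line along which they close (so a half turn about z gives the same grasp; the last joint's range is limited). The gripper opens to 85 mm and grips with 20 to 120 N. Pads are 22 mm wide; open, the fingers measure 114 mm over their backs; the gripper's body (76 mm by 85 mm) begins 54 mm behind the grasp point. The pads swing forward as they close: fully open they stand 13 mm farther back than shut.
Start: joints at [-1.297, 0.48, 1.596, -0, 1.065, -0.047], TCP at [0.205, -0.617, 0.231] pointing down, gripper open.
Joint ranges: [-2.75, 2.75], [-0.82, 2.05], [0.23, 2.67], [-1.56, 4.7], [0.09, 2.69], [-2.92, 2.92]. Speed limits (rad/s): [1.89, 1.89, 2.39, 3.01, 3.01, 3.01].

INTERFACE

Orientations are given as a unit quaternion [w, x, y, z].
In Python, from cell import state, snapshot, camera_model, close_job, recognise, trace, grip_point_offset gives the robot as it stands.
- The arm moves only by the shell command python3 -m handwheel 'ROWS' [OPENING]. ROWS is JSON, a list that holds one entry, the list of rows, each a list of 6 numbers: the shift along the tool's x, y, z normalised to -1 to 1, where 1 is 0.4 m, then the turn, a rotation vector about the tool's x, y, z normalised to -1 to 1, where 1 is 90 degrees. In form: [[[dx, dy, dz, wx, wy, wz], ...]]. A call has 1 to 8 rows; each row shifts and turns the commanded pose from where the row before left it, along the tool's axes as they then stand; what a row does not reach is not made up. A row lasts 1/8 s, in which the tool goes at most 62.5 mm and 10.7 degrees, less where a joint would pass 70% of its speed; a pose out of reach is approached as far as the arm can. A call with a number of a shift or a turn outside -1 to 1 is refused whole. A call with a gripper value outside its range is refused whole. OPENING is the opening, from 0 (shut) to 1 (fully open), set as the call begins (- or left out, the last holds). The fingers move at their own pace and stop on an object; the grip force is fixed at half the most. Time passes only in rows, so rows that do not move let the fingers close. It gives the time, the measured TCP pose, the force, the opening and the grip force at its end, in the units of the state.
- state(): the state, without advancing time (a new reading comes with each control period).
- snapshot(name): name is "side" or "top" or "wrist"; returns the picture (400x640x3 uint8, blue, green, red); there is no depth.
- camera_model(name): a dict with "fx", "fy", "cx", "cy" (pixels), "k1" (the pictures are not rectified: a ray, as slopes to the right and down, at radius r is drawn at 1 + k1 r^2 times it, then the intrinsics apply), "view" (4x4, takes a point from world to camera coordinates); the wrist camera has in their place "mount" (4x4, takes a point from camera to tool coordinates, whose origin is the TCP and whose axes are the flange's). Camera axes: x right, y down, z forward; pixel columns grow to the right and rows downward; lengths in m; the calibration is good to about 2 mm. A picture is of the moment at which its call begins: read the wrist's pose just before it. camera_model takes no time and is no camera call.
- close_job(): hands the job in; it is judged then, once.
Trained networks look in the newest picture that a camera, given by its name, has taken for a name from the list of things; names that differ only in an ending like _2 or _b are one class to them, and where a whole thing is asked for, a point or a joint stands for the part that bears it (a point fixed in the world has none). Each returns a list of dicts, best first, with "score" (0 to 1); they miss things now and then, are a little off and sometimes report something else, mostly with a low value. They report only what shows in the picture. A call takes as long as a camera call. They do not tell look-alikes from the thing itself.
- recognise(camera, thing): "box" ([centre column, centre row, width, height] in pixels, round what is visible of it).
- trace(camera, thing): "mask" (400x640 bool, what is visible of it) and "box" ([centre column, centre row, width, height] in pixels, round what is visible of it).
The state is a dict: "clock": time; "joints": joint angles; "joint_velocities": joint speeds; "effort": joint torques, N m; "ee_pos": TCP position; "tool_rot": TCP orientation; "ft_force": force on the tool from outside, world axes, zero at the start; "torque": the same for the moment, N m; "opening": finger opening in m; "gripper_force": force on a finger pad.
Only numpy, scipy, OpenCV 4.12 (cv2) and the standard library are available. Lean on these libraries where they do the work, as an engineer would, in place of code of your own. Each camera call takes 0.05 s, during which the arm holds its last target. There are 200 camera calls.

TASK

First slide the bench reader's shutter fully open, towards the near end of the reader. Then take the capped tube from its rest and carry it across the top of the row of four bottles, higher than the tallest of them and without disturbing any, to the reader. Finish while still gripping it: hold the tube still and level just above the reader, with about 15 mm of air between its cap and the reader's flat top, centred lengthwise over the long window with its cap over the window's wider end, touching neither reader nor shutter.

Things in the scene. Friction and masses are not known exactly. Their poses are not given: they have to be found in the camera images.
- reader: White flat-topped bench instrument, fixed, 190 mm (x, from -75 to +115 mm) by 170 mm (y) by 40 mm high; origin at the worktop under the point midway in y. +x points to its far end (a flush black display lies there), +y to its left. Its yaw is within 0.3 rad of the world frame. It stands on one side of the bottle row, the tube rest on the other; sides vary. Two aluminium rails, 5 mm high, run along x on its top at y = +-75 mm.
- window (a point): Centre of the long window in the reader's top, at the level of the top (z = 40 mm in the reader's frame, x = +35 mm); axes as the reader's. The window is a recess 6 mm deep with a black pane, 134 mm long in y and 34 mm wide in x; its -y end (the robot's right), from y = -68 to -40 mm, widens to 50 mm for the cap.
- shutter (a joint): Position of the grey shutter plate (56 mm in x, 142 mm in y, 3 mm thick) that lies on the reader's top over the window, in m: 0 closed, 0.060 fully open (end stop). It opens by sliding along the reader's -x, towards the near end, against about 1.5 N of friction, and stays where it is left. It starts at 0 to 0.012.
- shutter_grip (a point): Top centre of the black upright grip ridge on the shutter: 12 mm thick (reader's x), 44 mm long (reader's y), standing 22 mm above the plate; its top is 65.5 mm above the worktop. Moves with the shutter; axes as the reader's. Fully open it lies 80 mm from the window's centre line.
- tube_rest: Small fixed stand for the tube: aluminium base 60 x 100 x 8 mm with two white V saddles, 8 mm thick, up to 45 mm high, 38 mm wide over their tips, centred at y = -32 and +28 mm; origin under its centre, y along the tube. Between the saddles 52 mm of the barrel are free for the fingers. Its yaw is within 0.4 rad of the world frame.
- tube: Capped plastic sample tube, 120 mm long, about 18 g, lying nearly level (tip 1.4 degrees down) in its rest, parallel to the rest's y. Its y axis runs along it: the blue screw cap (21 mm diameter, 15 mm long) is at the -y end, the pointed tip at +y; at the start the cap is to the robot's right. The barrel is 16 mm in diameter. The origin lies 10 mm from the tube's axis, below it at the start; the tube may turn about its axis, so use the point tube_middle.
- tube_middle (a point): Point on the tube's axis, midway along the whole tube (60 mm from either end); axes as the tube's. 37 mm above the worktop in the rest. The best place to grip is here, across the barrel from above. Grip with the fingertips no more than 12 mm below the axis, so that they clear the reader's top at the end.
- tube_cap (a point): Centre of the tube's cap, on the axis, 52.5 mm from tube_middle.
- white_tall: White round bottle, 67 mm diameter, 165 mm high, loose; origin at the centre of its underside. One of four bottles in a row along world x, some 90 mm apart, near y = +60 mm, between reader and tube rest; their order varies. Leave it alone.
- white_short: White round bottle, 49 mm diameter, 105 mm high, loose; origin under its centre. In the row; leave it alone.
- brown: Brown round bottle, 52 mm diameter, 125 mm high, loose; origin under its centre. In the row; leave it alone.
- dropper: Dropper bottle with a black rubber bulb, 33 mm diameter, 102 mm high, loose; origin under its centre. In the row; leave it alone.
Mind the look-alikes: they are no part of the job. Leave any green look-alike of the tube alone.

How it is judged:
On the way, in this order (a step that is already met when the one before it is completed fails the run):
1. the shutter is slid fully open (at least 55 of 60 mm) while the tube still lies in its rest (value of joint shutter above 0.055 m and distance of tube from where it was at the start of the episode below 0.02 m), for 0.1 s.
2. the gripped tube crosses above the bottle row, its axis higher than the tallest bottle (165 mm), between x = 0.35 and 0.78 m (contact force between the fingers and tube above 0.3 N and height (world z) of tube_middle above 0.168 m and world y of tube_middle between 0.03 and 0.095 m and world x of tube_middle between 0.35 and 0.78 m), for 0.03 s.
At the end, for the whole second after the job is handed in: Shutter at 0.055 m or more. Tube held by the fingers, still, its axis 16.5 to 35.5 mm over the reader's top, middle within 8 mm across and 10 mm along of the window's centre, within 0.15 rad of its length, cap at the wide end; tube and fingers off the reader; bottles within 20 mm of their places (value of joint shutter above 0.055 m and contact force between the fingers and tube above 0.3 N and contact force between tube and reader below 0.05 N and contact force between the fingers and reader below 0.3 N and z of tube_middle in the frame of window between 0.0165 and 0.0355 m and x of tube_middle in the frame of window between -0.008 and 0.008 m and y of tube_middle in the frame of window between -0.01 and 0.01 m and y of tube_cap in the frame of window below -0.03 m and z of tube_cap in the frame of window between 0.0155 and 0.038 m and angle between the y axis of tube and the y axis of reader, either way round below 0.15 rad and linear speed of tube below 0.03 m/s and distance of each of white_tall, white_short, brown, dropper from where it was at the start of the episode below 0.02 m); the arm keeps its last pose, push and grip.
It fails at once if a bottle of the row is shifted by more than 20 mm or tipped by more than 0.3 rad (distance of any of white_tall, white_short, brown, dropper from where it was at the start of the episode above 0.02 m or angle between any of white_tall, white_short, brown, dropper's own z axis and vertical above 0.3 rad).
It fails at once if the tube is knocked hard against a bottle, the reader or the shutter (over 8 N) (contact force between tube and white_tall above 8 N or contact force between tube and white_short above 8 N or contact force between tube and brown above 8 N or contact force between tube and dropper above 8 N or contact force between tube and reader above 8 N).
It also fails if it takes over 67 s, if anything falls off the work surface, if the arm or the gripper's body presses on something with over 40 N, if the wrist force passes 120 N, or if a joint passes its speed limit or range.

## Working session

There is one attempt and no reset: what is moved stays moved. The work goes in short steps, Python scripts to look and compute and a shell command to move; the robot and the scene stay as the last step left them, time stands still between calls to the robot, and variables do not carry over. Pictures are saved under pics/ and viewed, at most 10 in all, crops included, and the job is handed in when it is done.

```bash
mkdir -p pics; ls; python3 - <<'E'
from cell import *
import cv2,numpy as np
print(state()); print(grip_point_offset if not callable(grip_point_offset) else grip_point_offset())
for n in("top","side"):
    cv2.imwrite(f"pics/{n}0.png",snapshot(n)); print(n,camera_model(n))
    for t in ("reader","shutter","shutter_grip","tube_rest","tube","tube_cap","white_tall","white_short","brown","dropper"):
        print(t,[(round(d["score"],2),np.round(d["box"]).tolist()) for d in recognise(n,t)[:3]])
print(camera_model("wrist"))
E
```

```text
pics
{'clock': 0.0, 'joints': array([-1.29660722e+00,  4.80847639e-01,  1.59686371e+00, -2.23226642e-05,
        1.06507690e+00, -4.65944797e-02]), 'joint_velocities': array([-7.18152446e-04, -8.57240273e-04, -1.07907659e-03, -8.94572307e-04,
       -7.92193075e-05, -9.69609367e-04]), 'effort': array([ 6.49015728e-04, -9.50642252e+01, -4.30178940e+01, -1.46075181e-04,
        1.23611034e-02,  8.81266601e-06]), 'ee_pos': array([ 0.20485947, -0.61645095,  0.23066592]), 'tool_rot': array([-5.92823597e-04,  9.87163747e-01,  1.59710299e-01, -7.75789914e-05]), 'ft_force': array([-1.58091258,  1.01664267, -0.0267401 ]), 'torque': array([-0.02846756, -0.01901038,  0.05547793]), 'gripper_force': 0.0, 'opening': 0.08533050288043881}
0.0187
top {'fx': 503.2277740764887, 'fy': 503.2277740764887, 'cx': 318.16165360507387, 'cy': 196.312303883912, 'k1': -0.15998016866676654, 'view': array([[-2.24568056e-02, -9.99742221e-01, -3.34402966e-03,
         1.38804055e-02],
       [-9.88222193e-01,  2.27042255e-02, -1.51332139e-01,
         5.74559294e-01],
       [ 1.51369052e-01, -9.37921019e-05, -9.8847
[... 1462 characters left out ...]
hite_tall [(0.86, [368.0, 190.0, 28.0, 68.0])]
white_short [(0.56, [302.0, 204.0, 17.0, 44.0])]
brown [(0.95, [330.0, 201.0, 19.0, 52.0]), (0.39, [302.0, 182.0, 71.0, 38.0])]
dropper [(0.7, [257.0, 206.0, 14.0, 34.0])]
{'fx': 331.7280530034009, 'fy': 331.7280530034009, 'cx': 321.48751942166734, 'cy': 199.91013040273904, 'k1': -0.06551441763531983, 'mount': array([[-2.48291256e-04, -9.65987412e-01, -2.58588976e-01,
         6.50063775e-02],
       [ 9.99999944e-01, -2.98423792e-04,  1.54617515e-04,
        -6.92341486e-05],
       [-2.26527676e-04, -2.58588923e-01,  9.65987431e-01,
        -1.42002679e-01],
       [ 0.00000000e+00,  0.00000000e+00,  0.00000000e+00,
         1.00000000e+00]])}
```

```bash
cat > h.py <<'E'
import numpy as np,cv2
from cell import *
from scipy.spatial.transform import Rotation as R
def quat(q): return R.from_quat(np.r_[q[1:],q[0]])
def pose(st=None):
    st=st or state(); return quat(st["tool_rot"]),np.array(st["ee_pos"])
def view(n,p=None):
    m=camera_model(n)
    if n!="wrist": return m,m["view"]
    r,t=p; T=np.eye(4);T[:3,:3]=r.as_matrix();T[:3,3]=t
    return m,np.linalg.inv(T@m["mount"])
def K(m): return np.array([[m["fx"],0,m["cx"]],[0,m["fy"],m["cy"]],[0,0,1]]),np.array([m["k1"],0,0,0,0.])
def proj(n,X,p=None):
    m,V=view(n,p);k,d=K(m);X=np.atleast_2d(np.float64(X))
    return cv2.projectPoints(X,cv2.Rodrigues(V[:3,:3])[0],V[:3,3],k,d)[0].reshape(-1,2)
def unproj(n,uv,z,p=None):
    m,V=view(n,p);k,d=K(m)
    u=cv2.undistortPoints(np.float64(uv).reshape(-1,1,2),k,d).reshape(-1,2)
    r=np.c_[u,np.ones(len(u))]@V[:3,:3]; c=-V[:3,:3].T@V[:3,3]
    return c+r*((z-c[2])/r[:,2])[:,None]
def rows(tgt_p,tgt_yaw):
    "shift in tool axes (units of .4m) and turn (units of 90deg) to reach TCP position with tool-x yaw, pointing down"
    r,t=pose(); T=R.from_matrix(np.c_[[np.cos(tgt_yaw),np.sin(tgt_yaw),0],[np.sin(tgt_yaw),-np.cos(tgt_yaw),0],[0,0,-1]])
    print("shift",np.round(r.inv().apply(tgt_p-t)/.4,4),"turn",np.round((r.inv()*T).as_rotvec()/(np.pi/2),4),"dist",np.linalg.norm(tgt_p-t))
E
python3 - <<'E'
from h import *
a=cv2.imread("pics/top0.png");b=cv2.imread("pics/side0.png")
cv2.imwrite("pics/a.png",np.vstack([cv2.resize(a[80:300,160:480],(800,550),interpolation=2)]))
cv2.imwrite("pics/b.png",cv2.resize(b[120:370,200:520],(768,600),interpolation=2))
E
```

```text
(no output)
```

View pics/a.png

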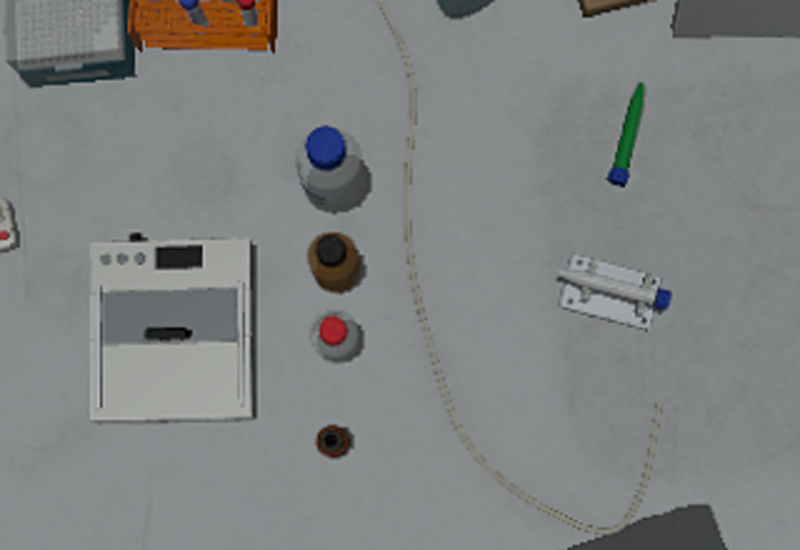

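View pics/b.png

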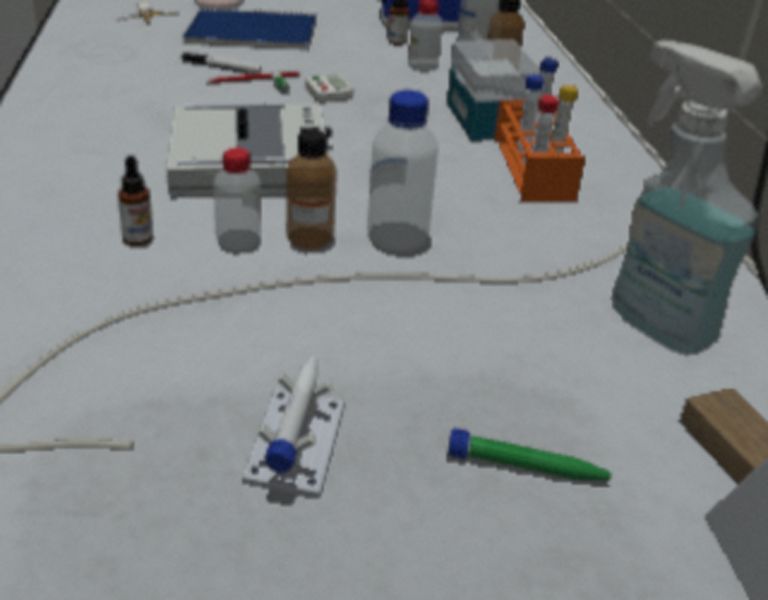

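The top view shows the reader left at crop corners (90,241), (253,239), (253,417), (90,420), with its grip ridge at (168,333). The bottles are in the column near crop column 330. The tube lies in its rest from tip (560,273) to cap (670,300), and the green decoy is at (628,135).

```bash
python3 - <<'E'
from h import *
f=lambda pts,z:unproj("top",np.array(pts)/2.5+[160,80],z)
_,V=view("top");print("cam",-V[:3,:3].T@V[:3,3])
c=f([(90,241),(253,239),(253,417),(90,420)],.04);print("reader",c.round(3),[np.linalg.norm(c[i]-c[i-1]).round(3) for i in range(4)])
print("ridge",f([(146,333),(190,333)],.0655).round(3))
print("bottles",f([(326,148)],.165).round(3),f([(330,248)],.125).round(3),f([(333,330)],.105).round(3),f([(331,440)],.102).round(3))
t=f([(560,273),(670,300)],.037);print("tube",t.round(3),t.mean(0),np.linalg.norm(t[0]-t[1]))
g=unproj("side",np.array([(314,360),(280,465)])/2.4+[200,120],.037);print(g,np.linalg.norm(g[0]-g[1]))
E
```

```text
cam [3.76385264e-01 9.50697399e-04 1.33896613e+00]
reader [[0.636 0.324 0.04 ]
 [0.634 0.15  0.04 ]
 [0.447 0.151 0.04 ]
 [0.447 0.322 0.04 ]] [np.float64(0.19), np.float64(0.174), np.float64(0.187), np.float64(0.171)]
ridge [[0.533 0.258 0.065]
 [0.533 0.212 0.065]]
bottles [[0.697 0.065 0.165]] [[0.606 0.064 0.125]] [[0.528 0.063 0.105]] [[0.419 0.067 0.102]]
tube [[ 0.591 -0.173  0.037]
 [ 0.559 -0.288  0.037]] [ 0.57499729 -0.23036418  0.037     ] 0.11960784523727298
[[ 0.5920374  -0.17621482  0.037     ]
 [ 0.55987757 -0.28692024  0.037     ]] 0.11528201892763609
```

```bash
python3 - <<'E'
from h import *
rows(np.array([.57,-.23,.23]),1.30)
r,t=pose(); print(r.as_matrix().round(3))
T=R.from_matrix(np.c_[[np.cos(1.3),np.sin(1.3),0],[np.sin(1.3),-np.cos(1.3),0],[0,0,-1]])
print(T.inv().apply(np.array([.57,-.23,.23])-t)/.4)
E
```

```text
shift [ 1.171  -0.6301  0.0033] turn [ 0.      0.     -0.6234] dist 0.5318864838364359
[[ 0.949  0.315 -0.   ]
 [ 0.315 -0.949 -0.   ]
 [-0.     0.    -1.   ]]
[1.17598424 0.62064127 0.00326822]
```

```bash
python3 -m handwheel '[[[0,0,0,0,0,-0.104],[0,0,0,0,0,-0.104],[0,0,0,0,0,-0.104],[0,0,0,0,0,-0.104],[0,0,0,0,0,-0.104],[0,0,0,0,0,-0.104]]]'
python3 -m handwheel '[[[0.12,0.062,0,0,0,0],[0.12,0.062,0,0,0,0],[0.12,0.062,0,0,0,0],[0.12,0.062,0,0,0,0],[0.12,0.062,0,0,0,0],[0.12,0.062,0,0,0,0],[0.12,0.062,0,0,0,0],[0.12,0.062,0,0,0,0]]]'
python3 -m handwheel '[[[0.108,0.062,0,0,0,0],[0.108,0.062,0,0,0,0],[0,0,0,0,0,0]]]'
python3 - <<'E'
from h import *
p=pose();print(p[1],p[0].as_matrix()[:,0]);im=snapshot("wrist");
r=trace("wrist","tube");
for d in r:
    print(d["score"],d["box"])
    pts=np.argwhere(d["mask"])[:,::-1].astype(float)
    w=unproj("wrist",pts,.037,p);c=w.mean(0);u,s,vt=np.linalg.svd(w[:,:2]-c[:2],full_matrices=False);q=(w[:,:2]-c[:2])@vt[0];print(c,vt[0],q.min(),q.max(),c[:2]+vt[0]*(q.min()+q.max())/2)
    cv2.drawContours(im,cv2.findContours(d["mask"].astype(np.uint8),0,1)[0],-1,(0,0,255),1)
cv2.imwrite("pics/w1.png",im)
E
```

```text
clock: 1.85
ee_pos: [0.205, -0.6168, 0.2313]
tool_rot: [-0.0, 0.794, 0.608, 0.0]
ft_force: [-0.2, 0.2, 0.7]
opening: 0.0852
gripper_force: 0.0
clock: 2.85
ee_pos: [0.4997, -0.2983, 0.2315]
tool_rot: [0.0, 0.796, 0.606, 0.0]
ft_force: [0.8, -0.6, -0.1]
opening: 0.0857
gripper_force: 0.0
clock: 3.22
ee_pos: [0.5715, -0.2271, 0.2312]
tool_rot: [0.0, 0.795, 0.607, 0.0]
ft_force: [-0.3, 0.4, -0.8]
opening: 0.0853
gripper_force: 0.0
[ 0.57148734 -0.22712998  0.23120448] [2.63320911e-01 9.64708216e-01 3.95444968e-04]
0.88 [483.1, 158.3, 106.3, 19.8]
[ 0.73080126 -0.2501426   0.037     ] [ 0.95689567 -0.29043187] -0.049289947908698076 0.06294800639799056 [ 0.73733593 -0.25212597]
0.65 [327.9, 176.7, 20.0, 112.4]
[ 0.57475051 -0.23302158  0.037     ] [-0.27959258 -0.96011874] -0.06386065283449237 0.05812995266136184 [ 0.57555164 -0.2302705 ]
```

View pics/w1.png

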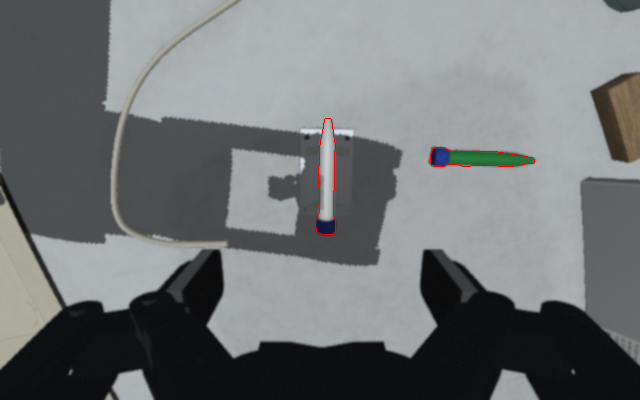

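Mask fits the white tube, with its tip at (328,118) and cap end at (326,233). Its middle comes to (0.5755, -0.230), yaw 1.287, which agrees with the top view. Next, to the reader.

```bash
python3 - <<'E'
from h import *
rows(np.array([.535,.20,.23]),1.57)
E
```

```text
shift [ 1.0118 -0.3675  0.0029] turn [-2.000e-04  1.000e-04 -1.704e-01] dist 0.4305970134431553
```

```bash
python3 -m handwheel '[[[0.127,-0.046,0,0,0,0],[0.127,-0.046,0,0,0,0],[0.127,-0.046,0,0,0,0],[0.127,-0.046,0,0,0,0],[0.127,-0.046,0,0,0,0],[0.127,-0.046,0,0,0,0],[0.127,-0.046,0,0,0,0],[0.127,-0.046,0,0,0,0]]]' >/dev/null
python3 -m handwheel '[[[0,0,0,0,0,-0.085],[0,0,0,0,0,-0.085],[0,0,0,0,0,0]]]'
python3 - <<'E'
from h import *
p=pose();im=snapshot("wrist")
for n in("shutter","reader","shutter_grip"):
  for d in trace("wrist",n)[:2]:
    c=cv2.findContours(d["mask"].astype(np.uint8),0,1)[0];b=cv2.minAreaRect(np.vstack(c));print(n,d["score"],d["box"],b)
    z={"shutter":.0435,"reader":.04,"shutter_grip":.0655}[n];w=unproj("wrist",cv2.boxPoints(b),z,p);print(w.round(3).tolist())
    cv2.drawContours(im,c,-1,(0,0,255),1)
cv2.imwrite("pics/w2.png",im)
E
```

```text
clock: 4.7
ee_pos: [0.5358, 0.2003, 0.2314]
tool_rot: [0.0, 0.709, 0.706, -0.0]
ft_force: [0.2, -1.2, 1.0]
opening: 0.0852
gripper_force: 0.0
shutter 0.86 [342.4, 135.7, 59.9, 145.6] ((341.6405334472656, 135.52719116210938), (144.611083984375, 58.80823516845703), 88.85424041748047)
[[0.526, 0.309, 0.043], [0.581, 0.31, 0.043], [0.588, 0.169, 0.043], [0.527, 0.168, 0.043]]
reader 0.66 [329.1, 135.5, 203.8, 174.4] ((330.30767822265625, 133.84072875976562), (172.4054412841797, 202.4587860107422), 89.19306945800781)
[[0.448, 0.324, 0.04], [0.639, 0.326, 0.04], [0.654, 0.155, 0.04], [0.438, 0.153, 0.04]]
shutter_grip 0.71 [339.5, 137.3, 60.6, 141.4] ((340.5, 136.0), (144.0, 59.0), 90.0)
[[0.527, 0.306, 0.066], [0.579, 0.306, 0.066], [0.582, 0.175, 0.066], [0.525, 0.175, 0.066]]
```

View pics/w2.png

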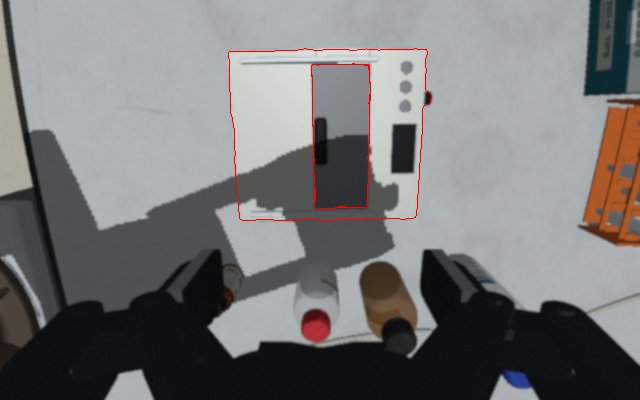

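The wrist view shows the reader's corners at (230,52), (427,49), (417,219), (240,219), the ridge at (314-327, 118-164) and the shutter plate nearly closed.

```bash
cat > fit.py <<'E'
from h import *
from scipy.optimize import least_squares
L=np.array([(-.075,.085,.04),(.115,.085,.04),(.115,-.085,.04),(-.075,-.085,.04)])
uw=np.array([(230,52),(427,49),(417,219),(240,219)]);ut=np.array([(90,241),(253,239),(253,417),(90,420)])/2.5+[160,80]
tw=lambda v,X:R.from_rotvec([0,0,v[2]]).apply(X)+[v[0],v[1],0]
P=(quat([0,.709,.706,0]),np.array([.5358,.2003,.2314]))
if __name__=="__main__":
  a=lambda v:(proj("wrist",tw(v,L),P)-uw).ravel();b=lambda v:(proj("top",tw(v,L))-ut).ravel()
  for f in (a,b,lambda v:np.r_[a(v),b(v)]):
    s=least_squares(f,[.522,.237,0]);print(s.x.round(4),f(s.x).round(1))
    v=s.x;print("window",tw(v,[[.035,0,.04]]))
  rid=unproj("wrist",[(315,118),(326,118),(326,164),(315,164)],.0655,P);print(rid.round(4),rid.mean(0))
  rows(np.array([rid.mean(0)[0],v[1],.12]),np.pi/2+v[2])
E
python3 fit.py
```

```text
[0.5227 0.2384 0.003 ] [-2.3 -1.9  1.8 -0.3  1.1  0.9 -0.6  2.2]
window [[0.55774262 0.23851588 0.04      ]]
[ 0.5407  0.2567 -1.5747] [-2.8  3.9  3.2  3.2  3.4 -3.3 -3.9 -3.6]
window [[0.54057743 0.22167329 0.04      ]]
[ 0.5224  0.2411 -0.1389] [ 10.1 -16.2  11.9  15.8 -12.2  12.3 -12.4 -10.5  -5.2  66.6 -59.7  -3.7
   3.3 -67.8  58.9   3. ]
window [[0.55709917 0.23623768 0.04      ]]
[[0.5299 0.2598 0.0655]
 [0.5398 0.2598 0.0655]
 [0.5398 0.2178 0.0655]
 [0.5295 0.2179 0.0655]] [0.53475927 0.23882256 0.0655    ]
shift [ 0.1009 -0.0036  0.2784] turn [0.     0.     0.0845] dist 0.11844372923664412
```

```bash
sed -i 's/proj("top",tw(v,L))/proj("top",tw(v,L[[1,2,3,0]]))/' fit.py; python3 fit.py
```

```text
[0.5227 0.2384 0.003 ] [-2.3 -1.9  1.8 -0.3  1.1  0.9 -0.6  2.2]
window [[0.55774262 0.23851588 0.04      ]]
[ 0.5209  0.2365 -0.0008] [ 0.9  0.1 -0.7 -0.7 -0.3  0.4  0.   0.2]
window [[0.55590794 0.23649347 0.04      ]]
[0.5225 0.2382 0.0025] [-2.4 -1.7  1.6  0.   0.8  1.2 -0.8  2.4  0.2 -0.4 -1.4 -1.4 -0.8 -0.3
 -0.5 -0.3]
window [[0.55751251 0.23827384 0.04      ]]
[[0.5299 0.2598 0.0655]
 [0.5398 0.2598 0.0655]
 [0.5398 0.2178 0.0655]
 [0.5295 0.2179 0.0655]] [0.53475927 0.23882256 0.0655    ]
shift [ 0.0937 -0.0035  0.2784] turn [ 0.      0.     -0.0054] dist 0.11748842817704507
```

```bash
python3 -m handwheel '[[[0.096,-0.003,0,0,0,0],[0,0,0.14,0,0,0],[0,0,0.14,0,0,0],[0,0,0.08,0,0,0],[0,0,0.05,0,0,0],[0,0,0.04,0,0,0],[0,0,0,0,0,0]]]'
python3 -m handwheel '[[[0,0,0,0,0,0],[0,0,0,0,0,0],[0,0,0,0,0,0],[0,0,0,0,0,0],[0,0,0,0,0,0],[0,0,0,0,0,0],[0,0,0,0,0,0],[0,0,0,0,0,0]]]' 0
```

```text
clock: 5.78
ee_pos: [0.5343, 0.2394, 0.0505]
tool_rot: [-0.0, 0.708, 0.706, -0.001]
ft_force: [-0.3, -0.1, 0.0]
opening: 0.0856
gripper_force: 0.0
clock: 6.78
ee_pos: [0.535, 0.2399, 0.0518]
tool_rot: [0.0, 0.708, 0.706, 0.0]
ft_force: [-0.9, -0.8, 6.4]
opening: 0.0105
gripper_force: 59.5
```

```bash
python3 -m handwheel '[[[0,-0.02,0,0,0,0],[0,-0.02,0,0,0,0],[0,-0.02,0,0,0,0],[0,-0.02,0,0,0,0],[0,-0.02,0,0,0,0],[0,-0.02,0,0,0,0],[0,0,0,0,0,0]]]'
python3 -m handwheel '[[[0,-0.0075,0,0,0,0],[0,0,0,0,0,0]]]'
```

```text
clock: 7.65
ee_pos: [0.4859, 0.2395, 0.0518]
tool_rot: [0.0, 0.708, 0.706, -0.0]
ft_force: [-1.4, -6.1, 10.0]
opening: 0.0104
gripper_force: 60.1
clock: 7.9
ee_pos: [0.4833, 0.2395, 0.0517]
tool_rot: [0.0, 0.708, 0.706, -0.0]
ft_force: [-1.7, -6.9, 10.2]
opening: 0.0105
gripper_force: 60.2
```

```bash
python3 -m handwheel '[[[0,-0.006,0,0,0,0],[0,0,0,0,0,0]]]'; python3 -m handwheel '[[[0,-0.006,0,0,0,0],[0,0,0,0,0,0]]]';python3 -m handwheel '[[[0,-0.005,0,0,0,0],[0,0,0,0,0,0]]]'
```

```text
clock: 8.15
ee_pos: [0.481, 0.2395, 0.0517]
tool_rot: [0.0, 0.708, 0.706, -0.0]
ft_force: [-1.3, -6.4, 10.2]
opening: 0.0106
gripper_force: 60.2
clock: 8.4
ee_pos: [0.4787, 0.2395, 0.0517]
tool_rot: [0.0, 0.708, 0.706, -0.0]
ft_force: [0.1, -6.6, 10.3]
opening: 0.0103
gripper_force: 60.2
clock: 8.65
ee_pos: [0.4768, 0.2395, 0.0517]
tool_rot: [0.0, 0.708, 0.706, -0.0]
ft_force: [-0.3, -8.0, 10.4]
opening: 0.0101
gripper_force: 60.1
```

```bash
python3 -m handwheel '[[[0,-0.004,0,0,0,0],[0,0,0,0,0,0]]]'; python3 -m handwheel '[[[0,-0.003,0,0,0,0],[0,0,0,0,0,0]]]' | head -5
```

```text
clock: 8.9
ee_pos: [0.4767, 0.2396, 0.0518]
tool_rot: [0.001, 0.708, 0.706, 0.001]
ft_force: [8.8, -11.4, 2.5]
opening: 0.0106
gripper_force: 59.4
clock: 9.15
ee_pos: [0.4766, 0.2396, 0.0518]
tool_rot: [0.001, 0.708, 0.706, 0.002]
ft_force: [17.1, -15.2, -1.8]
opening: 0.0102
```

Stop reached at x = 0.4767, so the window's centre line is at x ≈ 0.5567, which fits the cameras. I'll release and lift.

```bash
python3 -m handwheel '[[[0,0.006,0,0,0,0],[0,0,0,0,0,0]]]'|sed -n 2,4p; python3 -m handwheel '[[[0,0,0,0,0,0],[0,0,0,0,0,0],[0,0,0,0,0,0],[0,0,0,0,0,0],[0,0,0,0,0,0],[0,0,0,0,0,0]]]' 1
python3 -m handwheel '[[[0,0,-0.08,0,0,0],[0,0,-0.14,0,0,0],[0,0,-0.14,0,0,0],[0,0,-0.1,0,0,0],[0,0,0,0,0,0]]]'
python3 - <<'E'
from h import *
p=pose();print(p[1]);im=snapshot("wrist")
for d in trace("wrist","shutter")[:2]:
    c=cv2.findContours(d["mask"].astype(np.uint8),0,1)[0];b=cv2.minAreaRect(np.vstack(c));print(d["score"],d["box"])
    print(unproj("wrist",cv2.boxPoints(b),.0435,p).round(3).tolist())
cv2.imwrite("pics/w3.png",im)
rows(np.array([.5755,-.2303,.23]),1.287)
E
```

```text
ee_pos: [0.4768, 0.2395, 0.0518]
tool_rot: [0.0, 0.708, 0.706, 0.0]
ft_force: [1.8, -7.5, 9.2]
clock: 10.15
ee_pos: [0.4766, 0.24, 0.0513]
tool_rot: [-0.0, 0.708, 0.706, 0.0]
ft_force: [-0.6, 0.2, -0.4]
opening: 0.0856
gripper_force: 0.0
clock: 10.78
ee_pos: [0.4781, 0.2406, 0.2384]
tool_rot: [0.001, 0.708, 0.706, 0.003]
ft_force: [0.7, -0.4, -0.6]
opening: 0.0855
gripper_force: 0.0
[0.47812726 0.24063046 0.23841178]
0.75 [341.1, 174.5, 60.3, 132.6]
[[0.466, 0.168, 0.043], [0.468, 0.31, 0.043], [0.525, 0.31, 0.043], [0.529, 0.167, 0.043]]
shift [-1.1747  0.251   0.0129] turn [ 2.000e-04 -1.000e-04  1.789e-01] dist 0.48052892198798147
```

View pics/w3.png

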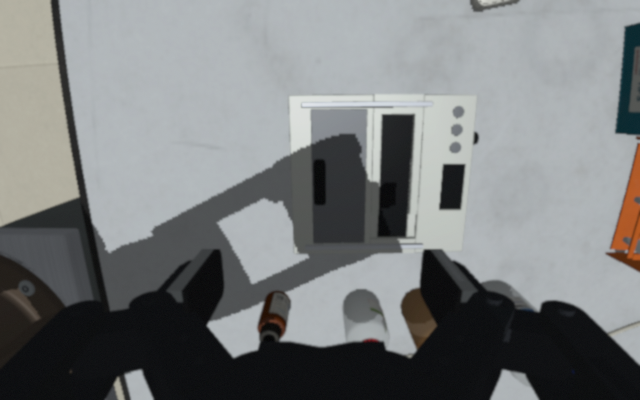

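Shutter fully open: plate at columns 312-368, the window's black pane uncovered at (378-413, 114-237). Now to the tube.

```bash
python3 -m handwheel '[[[-0.147,0.0315,0,0,0,0],[-0.147,0.0315,0,0,0,0],[-0.147,0.0315,0,0,0,0],[-0.147,0.0315,0,0,0,0],[-0.147,0.0315,0,0,0,0],[-0.147,0.0315,0,0,0,0],[-0.147,0.0315,0,0,0,0],[-0.147,0.0315,0,0,0,0]]]'>/dev/null;python3 -m handwheel '[[[0,0,0,0,0,0.089],[0,0,0,0,0,0.089],[0,0,0,0,0,0]]]'
python3 - <<'E'
from h import *
rows(np.array([.5755,-.2303,.12]),1.287)
print(unproj("wrist",[(383,114),(413,115),(408,237),(379,236)],.034,(quat([.001,.708,.706,.003]),np.array([.4781,.2406,.2384]))))
E
```

```text
clock: 12.25
ee_pos: [0.5753, -0.2306, 0.2335]
tool_rot: [-0.001, 0.799, 0.601, -0.001]
ft_force: [0.1, -0.6, -0.3]
opening: 0.0856
gripper_force: 0.0
shift [0.0007 0.0011 0.2837] turn [-0.0018 -0.0003  0.0011] dist 0.11349230653289315
[[0.54184861 0.30386669 0.034     ]
 [0.5727671  0.30301375 0.034     ]
 [0.57579353 0.17013836 0.034     ]
 [0.54301489 0.17161353 0.034     ]]
```

```bash
python3 -m handwheel '[[[0,0,0.14,0,0,0],[0,0,0.14,0,0,0],[0,0,0.1,0,0,0],[0,0,0.07,0,0,0],[0,0,0.04,0,0,0],[0,0,0.026,0,0,0],[0,0,0,0,0,0]]]'
python3 -m handwheel '[[[0,0,0,0,0,0],[0,0,0,0,0,0],[0,0,0,0,0,0],[0,0,0,0,0,0],[0,0,0,0,0,0],[0,0,0,0,0,0],[0,0,0,0,0,0],[0,0,0,0,0,0]]]' 0
```

```text
clock: 13.12
ee_pos: [0.576, -0.2306, 0.0287]
tool_rot: [-0.0, 0.799, 0.601, -0.0]
ft_force: [0.5, 0.5, 0.2]
opening: 0.0855
gripper_force: 0.0
clock: 14.12
ee_pos: [0.576, -0.2307, 0.0293]
tool_rot: [-0.0, 0.8, 0.601, -0.0]
ft_force: [-2.9, 0.1, 6.9]
opening: 0.0139
gripper_force: 58.5
```

```bash
python3 -m handwheel '[[[0,0,-0.05,0,0,0],[0,0,-0.1,0,0,0],[0,0,-0.12,0,0,0],[0,0,-0.12,0,0,0],[0,0,-0.12,0,0,0],[0,0,0,0,0,0]]]'
python3 - <<'E'
from h import *
rows(np.array([.557,.2375,.22]),1.573)
cv2.imwrite("pics/s1.png",np.hstack([cv2.resize(snapshot("side")[120:370,220:500],(420,375)),cv2.resize(snapshot("wrist")[60:,160:480],(353,375))]))
E
```

```text
clock: 14.88
ee_pos: [0.578, -0.2316, 0.2383]
tool_rot: [0.003, 0.8, 0.601, 0.002]
ft_force: [0.2, 0.1, -1.4]
opening: 0.014
gripper_force: 58.9
shift [ 1.1117 -0.3776  0.0416] turn [ 0.0048  0.0014 -0.1811] dist 0.4699218673361787
```

View pics/s1.png

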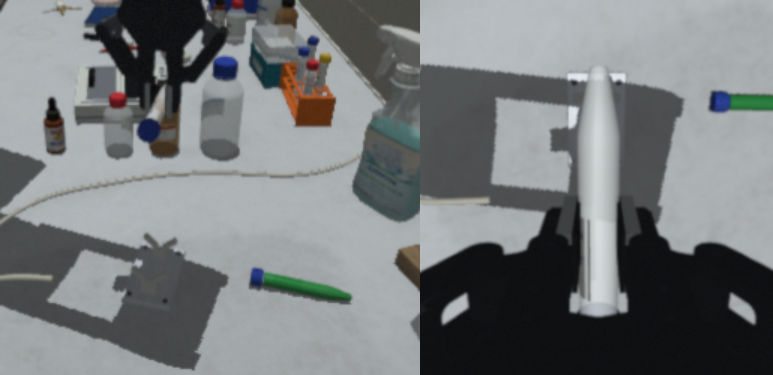

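The side view (left) shows the tube lifted out with its cap towards the camera at (150,130); the wrist view shows it aligned with the tool. Now across the row.

```bash
python3 -m handwheel '[[[0.139,-0.047,0,0,0,0],[0.139,-0.047,0,0,0,0],[0.139,-0.047,0,0,0,0],[0.139,-0.047,0,0,0,0],[0.139,-0.047,0,0,0,0],[0.139,-0.047,0,0,0,0],[0.139,-0.047,0,0,0,0],[0.139,-0.047,0,0,0,0]]]';python3 -m handwheel '[[[0,0,0,0,0,-0.09],[0,0,0,0,0,-0.09],[0,0,0,0,0,0],[0,0,0,0,0,0]]]'
python3 - <<'E'
from h import *
p=pose();rows(np.array([.557,.2375,.12]),1.573)
im=snapshot("wrist")
for n,z in(("tube",None),("reader",.04)):
  for d in trace("wrist",n)[:1]:
    print(n,d["score"],d["box"])
cv2.imwrite("pics/w4.png",im)
cv2.imwrite("pics/s2.png",np.hstack([cv2.resize(snapshot("side")[100:300,200:400],(400,400),interpolation=2),im[:,120:520]]))
E
```

```text
clock: 15.98
ee_pos: [0.5544, 0.24, 0.2318]
tool_rot: [-0.0, 0.8, 0.601, -0.001]
ft_force: [1.9, -0.6, 0.3]
opening: 0.0141
gripper_force: 58.9
clock: 16.48
ee_pos: [0.5552, 0.238, 0.2323]
tool_rot: [-0.0, 0.708, 0.706, -0.001]
ft_force: [-0.1, -0.7, -0.6]
opening: 0.0138
gripper_force: 58.9
shift [-0.0013  0.0048  0.2808] turn [-0.0007  0.0002 -0.0035] dist 0.11233149126970428
tube 0.65 [325.8, 232.8, 38.9, 224.3]
reader 0.92 [310.1, 172.1, 198.5, 168.5]
```

View pics/s2.png

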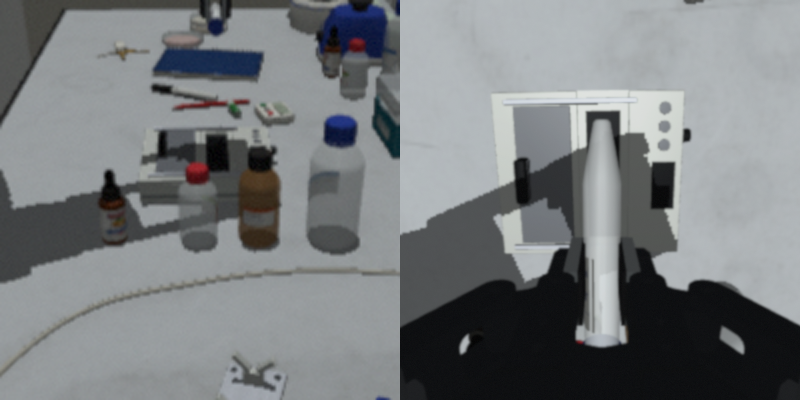

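```bash
python3 - <<'E'
from h import *
r,t=pose();p=(r,t)
for x,z in((.06,-.008),(.06,-.010),(.06,-.0065),(.055,-.008),(.065,-.008)): print(x,z,proj("wrist",t+r.apply([x,0,z]),p)[0].round(1))
d=trace("side","tube")[:1]
for e in d:print(e["score"],e["box"])
for n,X in(("cap",[-.06,0,-.008]),("tip",[.06,0,-.008])):print(n,proj("side",t+r.apply(X))[0])
E
```

```text
0.06 -0.008 [322.1 125. ]
0.06 -0.01 [322.1 125.2]
0.06 -0.0065 [322.1 124.9]
0.055 -0.008 [322.1 137.8]
0.065 -0.008 [322.1 112. ]
0.69 [420.9, 308.3, 65.8, 20.8]
cap [308.40770397 114.31622128]
tip [307.66260243 101.35106081]
```

```bash
python3 -m handwheel '[[[0,0.005,0.1,0,0,0],[0,0,0.12,0,0,0],[0,0,0.1,0,0,0],[0,0,0.06,0,0,0],[0,0,0.03,0,0,0],[0,0,0.02,0,0,0],[0,0,0,0,0,0],[0,0,0,0,0,0]]]'
python3 - <<'E'
from h import *
r,t=pose();rows(np.array([.557,.2375,.058]),1.573)
a=snapshot("side");im=snapshot("wrist");b=snapshot("top")
for n,X in(("cap",[-.06,0,-.008]),("tip",[.06,0,-.008])):print(n,proj("side",t+r.apply(X))[0],proj("top",t+r.apply(X))[0])
cv2.imwrite("pics/s3.png",np.hstack([cv2.resize(a[130:210,260:340],(400,400),interpolation=2),im[:,120:520]]))
E
```

```text
clock: 17.73
ee_pos: [0.5581, 0.2386, 0.0618]
tool_rot: [0.0, 0.707, 0.707, 0.001]
ft_force: [0.4, 0.8, 1.0]
opening: 0.0137
gripper_force: 58.9
shift [-0.0027 -0.0028  0.0094] turn [ 0.0008 -0.0003 -0.0012] dist 0.004060814582374659
cap [309.67346786 175.16713944] [248.7452155  202.77770147]
tip [308.80558734 157.56793095] [202.44450101 203.81297421]
```

View pics/s3.png

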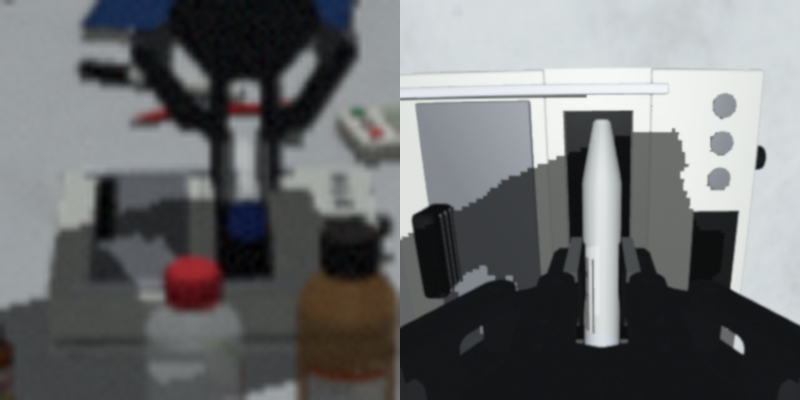

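Cap centre appears at (309.4,174) in the side view, against (309.7,175) predicted, and the tip is centred over the pane in the wrist view. Only a final 3.5 mm down and a 1 mm trim remain.

```bash
python3 -m handwheel '[[[0,-0.003,0.009,0,0,0],[0,0,0,0,0,0],[0,0,0,0,0,0],[0,0,0,0,0,0],[0,0,0,0,0,0],[0,0,0,0,0,0]]]'
python3 -c "
from cell import *
s=state();print(s['ee_pos'],abs(s['joint_velocities']).max());print(close_job())"
```

```text
clock: 18.62
ee_pos: [0.5564, 0.2384, 0.0573]
tool_rot: [0.0, 0.707, 0.707, 0.0]
ft_force: [0.3, 0.4, -0.6]
opening: 0.0139
gripper_force: 58.9
[0.55639142 0.23835736 0.0573232 ] 0.002205335968524997
the job is handed in; nothing more can be done
None
```

I handed the job in at 18.7 s; no verdict came back. By my measurements the shutter is fully open and the tube crossed above the bottles with none seen disturbed. It is now held still and level about 15 mm above the reader, centred over the window with its cap at the wide end.

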